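# Slide a sheet blank out over the end of the ledge

## Task

First swing the wooden turn-stop open, until it points straight out past the end of the ledge or further, without shifting the metal plate. Then push the plate flat along the ledge, keeping it parallel to the fence, until its front end sticks out about 30 mm past the ledge's open end so that its edge can be filed. Only push with the fingers: do not lift or carry the plate, leave it lying on the ledge with the stop open, and leave the jar, tin and wood offcut alone.

Things in the scene. Friction and masses are not known exactly. Their poses are not given: they have to be found in the camera images.
- ledge: Fixed plywood ledge: board 140 mm wide (x), 300 long (y), 18 thick on two uprights; top 60 mm above the bench. Origin: under its centre, at bench level. +y runs along it to the open end with the stop; +x points to the fenced long side, away from the robot. Nothing stands at the -y end or the -x side. Its place and yaw vary.
- fence (a point): Middle of the fence's foot on its inner face (ledge x = +45, y = -15, z = 60 mm). The fence is a fixed dark steel bar on the ledge's top, 12 mm high and 12 mm wide, from ledge y = -150 to +120 mm; axes as the ledge's.
- ledge_end (a point): Point on the ledge's top surface at the middle of its open end (ledge x = 0, y = +150 mm, z = 60 mm); axes as the ledge's. The overhang is how far the plate's front end lies beyond it along +y.
- plate: Loose flat aluminium blank, 80 mm wide (x), 120 long (y), 6 thick, 0.13 to 0.22 kg, lying on the ledge beside the fence with up to 5 degrees of yaw, its front end 90 to 150 mm short of the open end. Two small dark round marks near its rear (-y) end. Origin: centre of its underside; +y points to the ledge's open end.
- plate_front (a point): Middle of the plate's front (+y) end, at its underside, 60 mm from the plate's origin; axes as the plate's.
- stop (a joint): Wooden turn-stop: bar 16 mm wide reaching 145 mm from its vertical pivot, underside 2 mm and top 18 mm above the ledge's top. rad: 0 = straight across the ledge (pivot towards ledge -x, 19 mm beyond that side); grows as it swings outward towards ledge +y; 1.57 = straight out past the end; limit 1.9. Starts at 0 to 0.4. No spring: about 1 N near its end moves it and it stays.
- stop_pivot (a point): The stop's pivot axis on the ledge's top surface, at ledge x = +56 mm, y = +138 mm, z = 60 mm.
- jar: Bystander: glass jar with steel lid, 64 mm across, 80 mm tall, standing on the bench. Origin: centre of its underside.
- tin: Bystander: tin can, 72 mm across, 75 mm tall, standing on the bench. Origin: centre of its underside.
- offcut: Bystander: pine offcut 60 x 90 x 45 mm high on the bench. Origin: centre of its underside.
Things that resemble listed ones, but are neither listed nor needed, are in the scene too. Several things have the shape of the plate; the one meant has the colours described above.

How it is judged:
By the outcome, as a careful person would: the job done as asked, in the order asked, and still so for the second after the job is handed in, with the robot touching nothing.
It also fails if it takes over 61 s, if anything falls off the work surface, if the arm or the gripper's body presses on something with over 40 N, if the wrist force passes 120 N, or if a joint passes its speed limit or range.

## Robot

A 7-joint arm with a two-finger parallel gripper is mounted at the origin on the work surface. World frame = base frame: x ahead of the robot, y to its left, z up, the work surface at z = 0. Lengths are in m, angles in rad, forces in N, time in s.
With the tool pointing down it reaches from about 0.425 to 0.925 m from the base axis. Payload 6.8 kg.
Tool frame: the origin (TCP) lies midway between the tips of the shut fingers; the grasp point (between the pads) lies 19 mm behind it; z points along the fingers, y is the line along which they close (so a half turn about z gives the same grasp; the last joint's range is limited). The gripper opens to 88 mm and grips with 3 to 60 N. Pads are 20 mm wide; open, the fingers measure 115 mm over their backs; the gripper's body (75 mm by 178 mm) begins 61 mm behind the grasp point.
Start: joints at [1.081, 0.477, 0.022, 1.555, -0.011, 1.109, -0.083], TCP at [0.252, -0.626, 0.223] pointing down, gripper open.
Joint ranges: [-2.96, 2.96], [-0.34, 2.1], [-1.41, 1.46], [0.24, 2.44], [-1.37, 4.51], [0.17, 1.92], [-2.96, 2.96]. Speed limits (rad/s): [2.39, 2.39, 3.14, 3.14, 3.14, 3.14, 3.14].

## Interface

Orientations are given as [roll, pitch, yaw] about the fixed x, y, z axes, in that order (R = Rz(yaw) Ry(pitch) Rx(roll)).
In Python, from cell import robot, imaging gives the robot as it stands. The module is installed in compiled form; this text tells all that it offers.
- The arm moves only by the tool jog_arm, never from a script. Its argument "commands" is text: rows parted by semicolons, each of 5 numbers parted by spaces: the closure, from -1 (fully open) to 1 (shut), then the shift along the tool's x, y, z in units of 40 mm (1.0 is 40 mm), then the turn about the tool's z in units of 5 degrees (1.0 is 5 degrees). A call has 1 to 20 rows; each row is the pose to reach, as a shift and turn from the pose commanded when the call began, along the tool's axes at that moment; what a row does not reach only later rows make up. A row lasts 1/10 s, in which the tool goes at most 50 mm and 8.59 degrees, less where a joint would pass 70% of its speed; a pose out of reach is approached as far as the arm can. A call with a gripper value outside its range is refused whole. The fingers move at their own pace and stop on an object; the grip force is fixed at half the most. Time passes only in rows, so rows that repeat a pose let the fingers close. It gives the time, the measured TCP pose, the force, the opening and the grip force at its end, in the units of the state.
- robot.read_state(): the state, without advancing time (a new reading comes with each control period).
- imaging.capture(name): name is "scene" or "top"; returns (picture, depth): 400x640x3 uint8, blue, green, red; 400x640 float32, m along the optical axis (not along the pixel's ray), 0 where there is no reading.
- imaging.get_calibration(name): a dict with "intrinsics" (3x3 intrinsics, pixels), "eye" and "attitude" of the camera in the world. Camera axes: x right, y down, z forward; pixel columns grow to the right and rows downward; lengths in m; the calibration is good to about 2 mm. A picture is of the moment at which its call begins. get_calibration takes no time and is no camera call.
- robot.sign_off(): hands the job in; it is judged then, once.
The state is a dict: "time_s": time; "q": joint angles; "qvel": joint speeds; "tau": joint torques, N m; "tcp_pos": TCP position; "ee_rot": TCP orientation; "wrist_force": force on the tool from outside, world axes, zero at the start; "ft_torque": the same for the moment, N m; "width": finger opening in m; "grasp_force": force on a finger pad.
Only numpy, scipy, OpenCV 4.12 (cv2) and the standard library are available. Lean on these libraries where they do the work, as an engineer would, in place of code of your own. Each camera call takes 0.05 s, during which the arm holds its last target. There are 200 camera calls.

## Working session

There is one attempt and no reset: what is moved stays moved. The work goes in short steps, Python scripts to look and compute and a tool call to move; the robot and the scene stay as the last step left them, time stands still between calls to the robot, and variables do not carry over. Pictures are saved under pics/ and viewed, at most 10 in all, crops included, and the job is handed in when it is done.

Besides the shell and the picture viewer there is one more tool, called after "Call:" as a command line: name --argument value ..., lists and objects as JSON in quotes. jog_arm: Moves the arm, as the interface text tells. Its arguments: {"type":"object","properties":{"commands":{"type":"string"}},"required":["commands"]}

```bash
mkdir -p pics
python3 - <<'E'
from cell import robot, imaging
import cv2,numpy as np
for n in("scene","top"):
    p,d=imaging.capture(n);cv2.imwrite(f"pics/{n}0.png",p);np.save(f"{n}0.npy",d)
    print(n,imaging.get_calibration(n))
s=robot.read_state();print(s["tcp_pos"],s["ee_rot"],s["time_s"])
E
```

```text
scene {'intrinsics': array([[458.66388494,   0.        , 319.03680352],
       [  0.        , 458.66388494, 205.06168485],
       [  0.        ,   0.        ,   1.        ]]), 'eye': array([0.95742242, 0.61553359, 1.2018717 ]), 'attitude': array([-2.5691799 , -0.00791237,  2.58724237])}
top {'intrinsics': array([[440.1107067 ,   0.        , 326.79111846],
       [  0.        , 440.1107067 , 203.76736684],
       [  0.        ,   0.        ,   1.        ]]), 'eye': array([0.36767981, 0.00327134, 1.25760242]), 'attitude': array([-2.98105753e+00, -2.88164195e-03, -1.55824377e+00])}
[ 0.25132624 -0.62588921  0.22177911] [-3.13996701e+00  8.03703665e-05  3.81832666e-01] 0.1
```

View pics/top0.png

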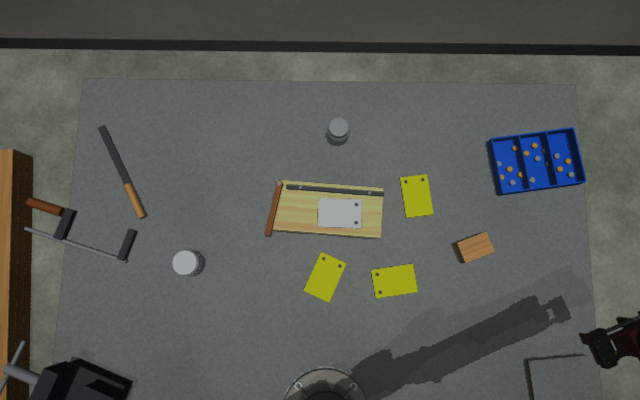

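View pics/scene0.png

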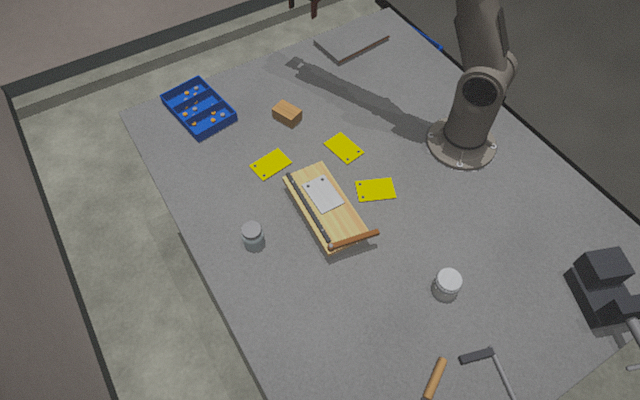

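The top view shows the ledge at about (330,210), the grey plate at (340,213) with its marks on the right, the fence along the upper side, and the brown stop from its pivot (279,183) to its tip (268,235). The jar is at (339,130), the tin at (187,263) and the offcut at (475,247). Yellow decoys lie around the ledge.

```bash
cat > h.py <<'E'
from cell import robot, imaging
import cv2,numpy as np
from scipy.spatial.transform import Rotation as Ro
def cast(n,px,z):
    c=imaging.get_calibration(n);px=np.atleast_2d(px).astype(float)
    d=np.c_[px,np.ones(len(px))]@np.linalg.inv(c["intrinsics"]).T@Ro.from_euler("xyz",c["attitude"]).as_matrix().T
    return c["eye"]+d*((z-c["eye"][2])/d[:,2])[:,None]
def rect(n,mask,z):
    "largest blob -> world min-area rectangle: centre, size, corners (mm)"
    cs,_=cv2.findContours(mask.astype(np.uint8),cv2.RETR_EXTERNAL,cv2.CHAIN_APPROX_NONE)
    c=max(cs,key=cv2.contourArea)[:,0]
    w=(cast(n,c,z)[:,:2]*1000).astype(np.float32)
    r=cv2.minAreaRect(w);return r,cv2.boxPoints(r)
def masks(p,roi):
    hsv=cv2.cvtColor(p,cv2.COLOR_BGR2HSV).astype(int);H,S,V=hsv[...,0],hsv[...,1],hsv[...,2]
    m=np.zeros(H.shape,bool);x0,x1,y0,y1=roi;m[y0:y1,x0:x1]=1
    return dict(plate=m&(S<50)&(V>150),stop=m&(H<15)&(S>110)&(V>60),fence=m&(V<75)&(S<90),wood=m&(H>=13)&(H<32)&(S>50)&(V>120))
Z=dict(plate=.066,stop=.078,fence=.072,wood=.060)
ROI=dict(top=(215,390,170,242),scene=(275,385,158,262))
E
python3 - <<'E'
from h import *
for n in("top","scene"):
    p=cv2.imread(f"pics/{n}0.png")
    out=p.copy()
    for (k,m),col in zip(masks(p,ROI[n]).items(),[(255,0,0),(0,0,255),(255,0,255),(0,255,0)]):
        out[m]=col
        if not m.any(): print(n,k,"none");continue
        r,b=rect(n,m,Z[k]);print(n,k,m.sum(),np.round(r[0],1),np.round(r[1],1),round(r[2],2),b.round().tolist())
    x0,x1,y0,y1=ROI[n];c=np.hstack([p[y0:y1,x0:x1],out[y0:y1,x0:x1]]);
    cv2.imwrite(f"pics/m_{n}.png",cv2.resize(c,None,fx=2.2 if n=="top" else 3,fy=2.2 if n=="top" else 3,interpolation=0))
E
```

```text
top plate 1212 [537.2 -32.5] [ 79.7 118.2] 0.01 [[497.0, 27.0], [497.0, -92.0], [577.0, -92.0], [577.0, 27.0]]
top stop 303 [544.1 147. ] [ 17.3 145.6] 79.34 [[471.0, 152.0], [614.0, 125.0], [617.0, 142.0], [474.0, 169.0]]
top fence 471 [598.8   1. ] [223.5  11.5] 86.19 [[586.0, -110.0], [597.0, -111.0], [612.0, 112.0], [600.0, 113.0]]
top wood 3199 [549.9  -2.2] [294.5 139.3] 86.21 [[471.0, -145.0], [610.0, -154.0], [629.0, 140.0], [490.0, 149.0]]
scene plate 964 [533.6 -33.4] [123.   82.2] 88.84 [[491.0, -94.0], [573.0, -96.0], [576.0, 27.0], [494.0, 29.0]]
scene stop 202 [540.5 150.7] [ 16.8 138.8] 79.54 [[471.0, 155.0], [607.0, 130.0], [610.0, 146.0], [474.0, 172.0]]
scene fence 45 [610.3  95.6] [ 2.1 15.1] 9.41 [[608.0, 103.0], [610.0, 88.0], [613.0, 88.0], [610.0, 103.0]]
scene wood 3629 [535.9   2.9] [305.5 164.1] 86.18 [[444.0, -144.0], [608.0, -155.0], [628.0, 150.0], [464.0, 161.0]]
```

View pics/m_top.png

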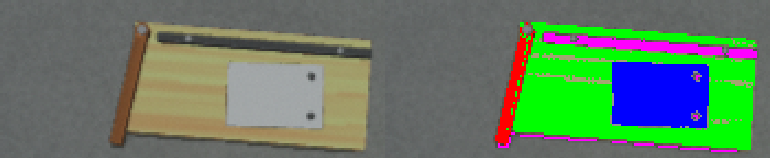

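Call:
jog_arm --commands "1 12.53 -14.86 0 -12.87;1 12.53 -14.86 0 -12.87;1 12.53 -14.86 0 -12.87;1 12.53 -14.86 0 -12.87;1 12.53 -14.86 0 -12.87;1 12.53 -14.86 0 -12.87;1 12.53 -14.86 0 -12.87;1 12.53 -14.86 0 -12.87;1 12.53 -14.86 0 -12.87;1 12.53 -14.86 0 -12.87;1 12.53 -14.86 0 -12.87;1 12.53 -14.86 0 -12.87;1 12.53 -14.86 0 -12.87;1 12.53 -14.86 0 -12.87;1 12.53 -14.86 0 -12.87;1 12.53 -14.86 0 -12.87;1 12.53 -14.86 0 -12.87;1 12.53 -14.86 0 -12.87;1 12.53 -14.86 0 -12.87;1 12.53 -14.86 0 -12.87"

```text
time_s: 2.1
tcp_pos: [0.4949, 0.1102, 0.2225]
ee_rot: [-3.141, 0.001, 1.502]
wrist_force: [0.2, -0.5, -0.3]
width: 0.0003
grasp_force: 0.0
```

Call:
jog_arm --commands "1 0 0 1 0;1 0 0 2 0;1 0 0 3 0;1 0 0 3.6 0;1 0 0 3.85 0;1 0 0 3.85 0;1 0 0 3.85 0"

```text
time_s: 2.8
tcp_pos: [0.496, 0.1118, 0.0698]
ee_rot: [3.14, -0.0, 1.504]
wrist_force: [-0.7, 0.5, -0.5]
width: 0.0004
grasp_force: 0.0
```

Run:
```python
from h import *
# arc rows: finger path about pivot, tool axes = ledge y, x ; turns with the bar
y=np.array([.0655]); s=robot.read_state();print(s["tcp_pos"],s["ee_rot"],s["wrist_force"])
C=np.array([548.5,-1.5]);X=np.array([.998,-.066]);Y=np.array([.066,.998])
d=np.array(s["tcp_pos"][:2])*1000-C;f=np.array([d@X,d@Y]);print("finger ledge",f)
P=np.array([56,138]);r=115
for th in np.arange(.1,1.78,.0873):
    u=np.array([-np.cos(th),np.sin(th)]);t=np.array([np.sin(th),np.cos(th)])
    q=(P+r*u-19*t-f)/40;print(round(th,2),"%.2f %.2f  turn %.1f"%(q[1],q[0],np.degrees(th)/5))
```

```text
[0.49603452 0.1118483  0.06976865] [ 3.13996959e+00 -3.52387199e-04  1.50418774e+00] [-0.66229253  0.45164393 -0.49486624]
finger ledge [-59.84154061 109.65887683]
0.1 0.52 -0.01  turn 1.1
0.19 0.78 -0.02  turn 2.1
0.27 1.03 -0.00  turn 3.1
0.36 1.28 0.04  turn 4.1
0.45 1.53 0.10  turn 5.1
0.54 1.77 0.18  turn 6.1
0.62 2.00 0.29  turn 7.1
0.71 2.23 0.41  turn 8.1
0.8 2.44 0.55  turn 9.1
0.89 2.63 0.71  turn 10.1
0.97 2.82 0.89  turn 11.1
1.06 2.98 1.08  turn 12.2
1.15 3.13 1.28  turn 13.2
1.23 3.27 1.50  turn 14.2
1.32 3.38 1.73  turn 15.2
1.41 3.47 1.97  turn 16.2
1.5 3.54 2.21  turn 17.2
1.58 3.59 2.46  turn 18.2
1.67 3.62 2.71  turn 19.2
1.76 3.62 2.97  turn 20.2
```

Call:
jog_arm --commands "1 0.5 0 0 0;1 0.78 0 0 0;1 1.03 0 0 0;1 1.28 0.04 0 0;1 1.53 0.1 0 0;1 1.77 0.18 0 0;1 2 0.29 0 0;1 2.23 0.41 0 0;1 2.44 0.55 0 0;1 2.63 0.71 0 0;1 2.82 0.89 0 0;1 2.98 1.08 0 0;1 3.13 1.28 0 0;1 3.27 1.5 0 0;1 3.38 1.73 0 0;1 3.47 1.97 0 0;1 3.54 2.21 0 0;1 3.59 2.46 0 0;1 3.62 2.71 0 0;1 3.62 2.9 0 0"

```text
time_s: 4.8
tcp_pos: [0.6214, 0.2487, 0.0686]
ee_rot: [3.142, -0.0, 1.505]
wrist_force: [-0.1, -0.4, -0.1]
width: 0.0004
grasp_force: 0.3
```

Call:
jog_arm --commands "1 0 -0.3 0 0;1 0 -0.8 0 0;1 0 -1 -0.5 0;1 0 -1 -1.2 0;1 0 -1 -2 0;1 0 -1 -3 0;1 0 -1 -3 0"

```text
time_s: 5.5
tcp_pos: [0.5821, 0.2538, 0.1946]
ee_rot: [3.133, -0.005, 1.506]
wrist_force: [0.3, 0.9, -0.5]
width: 0.0007
grasp_force: 0.0
```

Run:
```python
from h import *
print(robot.read_state()["tcp_pos"])
for n in("top","scene"):
    p,_=imaging.capture(n);cv2.imwrite(f"pics/{n}1.png",p)
    roi=dict(top=(200,390,150,242),scene=(275,405,158,330))[n]
    M=masks(p,roi)
    for k in("plate","stop","fence"):
        m=M[k]
        if not m.any(): print(k,"none");continue
        r,b=rect(n,m,Z[k]);print(n,k,m.sum(),np.round(r[0],1),np.round(r[1],1),round(r[2],2),b.round().tolist())
```

```text
[0.58210051 0.2538123  0.1945843 ]
top plate 1238 [537.3 -32.4] [120.   79.1] 88.55 [[496.0, -91.0], [575.0, -93.0], [578.0, 27.0], [499.0, 29.0]]
top stop 220 [625.4 184.5] [121.2  17.5] 77.2 [[603.0, 127.0], [621.0, 123.0], [647.0, 242.0], [630.0, 246.0]]
top fence 1688 [587.2 175.4] [382.9  71.9] 41.45 [[420.0, 76.0], [468.0, 22.0], [755.0, 275.0], [707.0, 329.0]]
scene plate 1337 [533.6 -33.4] [123.   82.2] 88.73 [[491.0, -94.0], [573.0, -96.0], [576.0, 27.0], [494.0, 29.0]]
scene stop 263 [629.5 206.2] [144.7  17.2] 76.77 [[605.0, 138.0], [621.0, 134.0], [654.0, 275.0], [638.0, 279.0]]
scene fence 1664 [479.3 146.4] [239.3 136.8] 5.68 [[353.0, 203.0], [367.0, 67.0], [605.0, 90.0], [592.0, 226.0]]
```

View pics/top1.png

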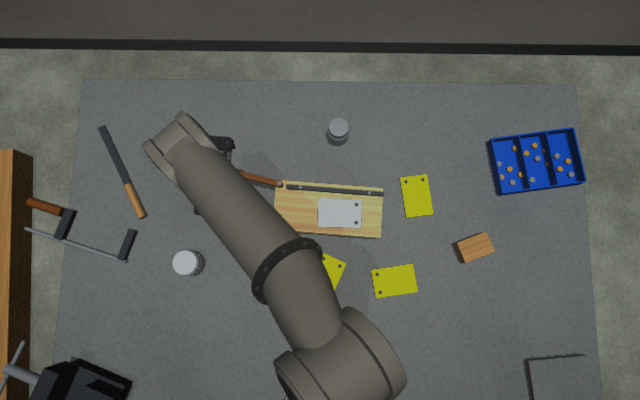

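The stop is open at about 1.73 rad and the plate has not moved. The next move goes behind the plate.

Call:
jog_arm --commands "0 -9.55 -0.67 0 0;0 -9.55 -0.67 0 0;0 -9.55 -0.67 0 0;0 -9.55 -0.67 0 0;0 -9.55 -0.67 0 0;0 -9.55 -0.67 0 0;0 -9.55 -0.67 0 0;0 -9.55 -0.67 0 0;0 -9.55 -0.67 0 0;0 -9.55 -0.67 0 0;0 -9.55 -0.67 0 0;0 -9.55 -0.67 0 0"

```text
time_s: 6.8
tcp_pos: [0.5286, -0.126, 0.1883]
ee_rot: [-3.141, -0.001, 1.508]
wrist_force: [0.2, 0.3, 0.4]
width: 0.0439
grasp_force: 0.0
```

Run:
```python
from h import *
s=robot.read_state();print(s["tcp_pos"],s["ee_rot"],s["width"])
p,_=imaging.capture("top");q,_=imaging.capture("scene");cv2.imwrite("pics/top2.png",p);cv2.imwrite("pics/scene2.png",q)
# ledge end edge: wood->nonwood along rows, world points at z=.060
for n,im in(("top",cv2.imread("pics/top1.png")),("top",p)):
    m=masks(im,(255,330,180,240))["wood"];pts=[]
    for r in range(194,230):
        c=np.where(m[r])[0]
        if len(c)>20: pts.append((c[0]-.5,r))
    if len(pts)>10:
        w=cast(n,pts,.06)[:,:2]*1000;a=np.polyfit(w[:,0],w[:,1],1);print("end y at x=550:",np.polyval(a,550),"slope",a[0],len(pts),np.std(w[:,1]-np.polyval(a,w[:,0])))
```

```text
[ 0.52863922 -0.12601558  0.18832628] [-3.14108895e+00 -6.88962684e-04  1.50787344e+00] 0.043922118248283
end y at x=550: 138.20099460903435 slope 0.6614440481970782 36 7.000455592255481
end y at x=550: 147.63004219101754 slope -0.13685487216683712 36 6.951871791032221
```

Call:
jog_arm --commands "0 0 0 1 0;0 0 0 2 0;0 0 0 2.7 0;0 0 0 3 0;0 0 0 3.1 0;0 0 0 3.16 0;0 0 0 3.16 0;0 0 0 3.16 0"

```text
time_s: 7.7
tcp_pos: [0.5296, -0.1281, 0.0635]
ee_rot: [3.139, 0.0, 1.505]
wrist_force: [0.1, -0.5, -0.7]
width: 0.044
grasp_force: 0.0
```

Run:
```python
from h import *
for i in range(3):
    s=robot.read_state();print(s["tcp_pos"].round(4) if hasattr(s["tcp_pos"],'round') else s["tcp_pos"],s["ee_rot"],s["wrist_force"])
    p,_=imaging.capture("top")
cv2.imwrite("pics/top3.png",p)
m=masks(p,(255,330,180,240))["wood"];w=[]
for r in range(194,230):
    c=np.where(m[r])[0]
    if len(c)>20: w.append(cast("top",[c[0]-.5,r],.06)[0,:2]*1000)
w=np.array(w);e=w[:,1]+.066*(w[:,0]-558);print("end y:",np.round(np.sort(e),1))
m=masks(p,ROI["top"])["plate"];print(rect("top",m,.066))
```

```text
[ 0.5296 -0.1281  0.0635] [3.13949115e+00 4.14376414e-04 1.50474554e+00] [ 0.07678458 -0.46822341 -0.6730292 ]
[ 0.5295 -0.1282  0.0634] [3.13953519e+00 4.55863289e-04 1.50469594e+00] [-0.47549996 -0.91382514 -0.59109803]
[ 0.5293 -0.1282  0.0632] [3.13989106e+00 4.37999270e-04 1.50478358e+00] [-3.62222081e-04 -4.29511902e-01  5.51014588e-01]
end y: [110.9 138.7 142.4 147.2 148.8 148.9 148.9 148.9 149.1 149.1 149.2 149.2
 149.4 149.5 149.7 149.7 150.  150.  150.2 150.3 150.3 150.5 150.5 150.5
 150.8 150.8 150.8 150.8 151.1 151.1 151.1 151.1 151.3 151.3 151.4 151.4]
(((537.44873046875, -23.267169952392578), (101.71460723876953, 79.15811920166016), 88.55171966552734), array([[496.59692 , -73.10788 ],
       [575.72974 , -75.10857 ],
       [578.30054 ,  26.57354 ],
       [499.16772 ,  28.574226]], dtype=float32))
```

Call:
jog_arm --commands "0 0.3 0 0 0;0 0.5 0 0 0;0 0.65 0 0 0;0 0.8 0 0 0;0 0.95 0 0 0;0 1.1 0 0 0;0 1.3 0 0 0;0 1.5 0 0 0;0 1.7 0 0 0;0 1.9 0 0 0;0 2.1 0 0 0;0 2.3 0 0 0;0 2.5 0 0 0;0 2.7 0 0 0;0 2.9 0 0 0;0 3.1 0 0 0;0 3.3 0 0 0;0 3.45 0 0 0;0 3.55 0 0 0;0 3.6 0 0 0"

```text
time_s: 9.85
tcp_pos: [0.5381, 0.0162, 0.0622]
ee_rot: [-3.142, -0.0, 1.505]
wrist_force: [-0.1, -2.0, 2.5]
width: 0.0443
grasp_force: 1.1
```

Run:
```python
from h import *
s=robot.read_state();print(s["tcp_pos"],s["ee_rot"],s["wrist_force"])
for n in("top","scene"):
    p,_=imaging.capture(n);cv2.imwrite(f"pics/{n}4.png",p)
    m=masks(p,dict(top=(215,390,170,242),scene=(275,405,158,330))[n])["plate"];print(n,m.sum(),rect(n,m,.066))
```

```text
[0.53811716 0.01618201 0.06224679] [-3.14154861e+00 -4.21708872e-05  1.50536156e+00] [-0.05786014 -2.03020187  2.45918332]
top 471 (((549.4890747070312, 118.16360473632812), (58.340858459472656, 79.27387237548828), 85.94989776611328), array([[507.89084,  91.86553],
       [586.9668 ,  86.26652],
       [591.0873 , 144.46167],
       [512.01135, 150.0607 ]], dtype=float32))
scene 534 (((545.5836181640625, 107.7410659790039), (81.23090362548828, 81.87116241455078), 86.24280548095703), array([[502.07455 ,  69.895355],
       [583.7698  ,  64.53047 ],
       [589.09265 , 145.58678 ],
       [507.39746 , 150.95166 ]], dtype=float32))
```

View pics/scene4.png

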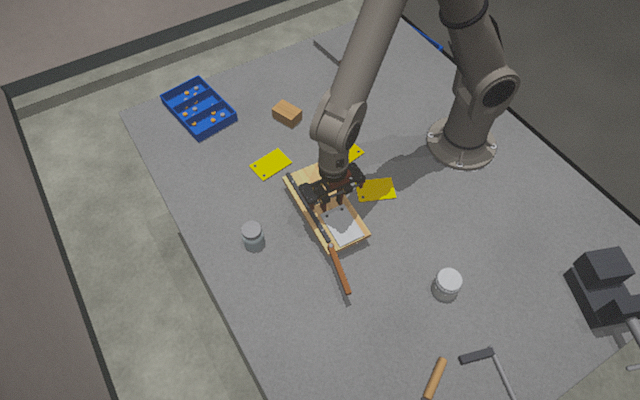

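Call:
jog_arm --commands "0 0.1 0 0 0;0 0.25 0 0 0;0 0.4 0 0 0;0 0.55 0 0 0;0 0.65 0 0 0;0 0.7 0 0 0;0 0.72 0 0 0;0 0.72 0 0 0"

```text
time_s: 10.75
tcp_pos: [0.5401, 0.0446, 0.0623]
ee_rot: [3.141, -0.0, 1.505]
wrist_force: [-0.6, -0.2, -0.8]
width: 0.0442
grasp_force: 0.0
```

Call:
jog_arm --commands "0 -0.2 0 0 0;0 -1 0 0 0;0 -1 0 -1 0;0 -2 0 -2 0;0 -3 0 -3 0;0 -4 0 -4 0;0 -5 0 -4 0;0 -6 0 -4 0;0 -7 0 -4 0;0 -7 0 -4 0"

```text
time_s: 11.75
tcp_pos: [0.5194, -0.2431, 0.222]
ee_rot: [-3.141, 0.003, 1.494]
wrist_force: [0.3, 0.8, 0.7]
width: 0.0437
grasp_force: 0.0
```

```bash
cat > meas.py <<'E'
from h import *
import sys
s=robot.read_state();print(s["tcp_pos"],s["ee_rot"])
for n in("top","scene"):
    p,_=imaging.capture(n);cv2.imwrite(f"pics/{n}{sys.argv[1]}.png",p)
    M=masks(p,dict(top=(215,390,170,250),scene=(275,405,158,330))[n])
    for k in("plate","stop","wood"):
        r,b=rect(n,M[k],Z[k]);print(n,k,np.round(r[0],1),np.round(r[1],1),round(r[2],2),b.round(1).tolist())
cv2.imwrite(f"pics/c{sys.argv[1]}.png",cv2.resize(cv2.imread(f"pics/top{sys.argv[1]}.png")[150:260,200:400],None,fx=4,fy=4,interpolation=0))
E
python3 meas.py 5
```

```text
[ 0.51939027 -0.24309139  0.22202352] [-3.14104086e+00  3.06685205e-03  1.49421339e+00]
top plate [549.3 114.9] [120.1  79.3] 86.09 [[505.6000061035156, 57.79999923706055], [584.7000122070312, 52.29999923706055], [592.9000244140625, 172.10000610351562], [513.7999877929688, 177.5]]
top stop [628.2 199.3] [151.3  17.5] 77.72 [[603.5999755859375, 127.19999694824219], [620.7000122070312, 123.5], [652.7999877929688, 271.29998779296875], [635.7000122070312, 275.0]]
top wood [538.3   1.7] [298. 117.] 85.89 [[469.29998779296875, -142.6999969482422], [586.0, -151.10000610351562], [607.2999877929688, 146.10000610351562], [490.6000061035156, 154.5]]
scene plate [546.1 115. ] [122.   81.9] 86.24 [[501.20001220703125, 56.79999923706055], [582.9000244140625, 51.5], [590.9000244140625, 173.1999969482422], [509.20001220703125, 178.60000610351562]]
scene stop [630.7 208.3] [139.9  16.1] 75.81 [[605.7000122070312, 142.39999389648438], [621.4000244140625, 138.5], [655.7000122070312, 274.1000061035156], [640.0, 278.1000061035156]]
scene wood [552.6  61.2] [428.1 147.6] 84.79 [[459.6000061035156, -145.3000030517578], [606.5999755859375, -158.6999969482422], [645.5, 267.70001220703125], [498.5, 281.1000061035156]]
```

View pics/c5.png

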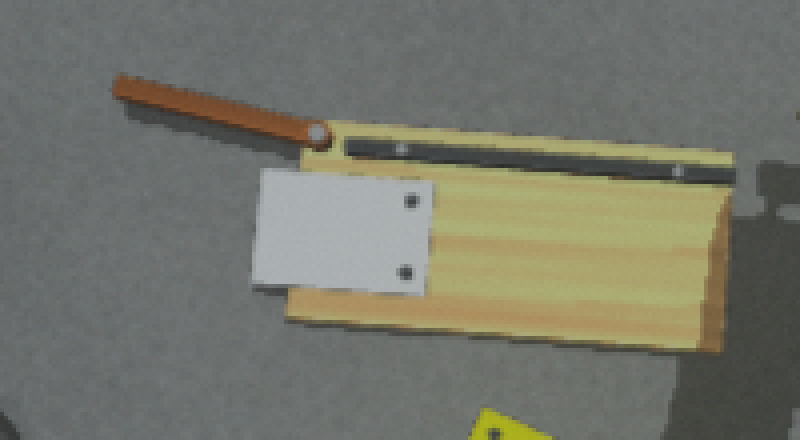

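The picture shows the plate front at crop column ~256 and the ledge end at ~295. That is an overhang of about 25 mm, with the plate parallel to the fence. I'll push 5 mm more.

Call:
jog_arm --commands "0 1 0 0 0;0 2 0 0 0;0 3 0 0 0;0 4 0 0 0;0 5 0 0 0;0 5.5 0 0 0;0 5.8 0 0 0;0 5.8 0 1 0;0 5.8 0 2 0;0 5.8 0 3 0;0 5.8 0 3.6 0;0 5.8 0 3.9 0;0 5.8 0 4 0;0 5.8 0 4 0;0 5.8 0 4 0"

```text
time_s: 13.35
tcp_pos: [0.5379, -0.0034, 0.0635]
ee_rot: [3.139, -0.0, 1.505]
wrist_force: [0.3, 0.9, 0.4]
width: 0.0436
grasp_force: 0.0
```

Run:
```python
from h import *
s=robot.read_state();print(s["tcp_pos"],s["ee_rot"],s["wrist_force"])
```

```text
[ 0.53790097 -0.0033777   0.06354683] [ 3.13934153e+00 -1.00076026e-04  1.50479581e+00] [0.32104872 0.87208578 0.36258059]
```

Call:
jog_arm --commands "0 0.3 0 0 0;0 0.6 0 0 0;0 0.8 0 0 0;0 0.95 0 0 0;0 1.05 0 0 0;0 1.12 0 0 0;0 1.18 0 0 0;0 1.24 0 0 0;0 1.28 0 0 0;0 1.31 0 0 0;0 1.33 0 0 0;0 1.33 0 0 0"

```text
time_s: 14.55
tcp_pos: [0.5403, 0.0496, 0.0622]
ee_rot: [-3.142, -0.0, 1.505]
wrist_force: [0.1, -0.5, 0.1]
width: 0.0438
grasp_force: 0.2
```

Call:
jog_arm --commands "0 -0.2 0 0 0;0 -1 0 0 0;0 -1 0 -1 0;0 -2 0 -2 0;0 -3 0 -3 0;0 -4 0 -4 0;0 -5 0 -4 0;0 -6 0 -4 0;0 -7 0 -4 0;0 -7 0 -4 0"

```text
time_s: 15.55
tcp_pos: [0.5199, -0.2377, 0.222]
ee_rot: [-3.141, 0.003, 1.495]
wrist_force: [0.3, 0.3, -0.1]
width: 0.044
grasp_force: 0.0
```

```bash
python3 meas.py 6
```

```text
[ 0.51990923 -0.23767754  0.22200827] [-3.14111699e+00  2.94596704e-03  1.49457117e+00]
top plate [549.6 119.9] [120.1  79.3] 85.95 [[505.79998779296875, 62.79999923706055], [584.9000244140625, 57.20000076293945], [593.4000244140625, 177.0], [514.2999877929688, 182.60000610351562]]
top stop [628.2 199.3] [151.3  17.5] 77.72 [[603.5999755859375, 127.19999694824219], [620.7000122070312, 123.5], [652.7999877929688, 271.29998779296875], [635.7000122070312, 275.0]]
top wood [538.3   1.7] [298. 117.] 85.89 [[469.29998779296875, -142.6999969482422], [586.0, -151.10000610351562], [607.2999877929688, 146.10000610351562], [490.6000061035156, 154.5]]
scene plate [546.3 119.8] [122.   81.9] 86.32 [[501.5, 61.599998474121094], [583.2999877929688, 56.29999923706055], [591.0999755859375, 178.10000610351562], [509.3999938964844, 183.3000030517578]]
scene stop [629.5 205.4] [143.   16.3] 76.64 [[605.0, 137.6999969482422], [620.9000244140625, 133.89999389648438], [653.9000244140625, 273.1000061035156], [638.0, 276.79998779296875]]
scene wood [552.6  61.3] [430.1 147.8] 84.75 [[459.29998779296875, -146.0], [606.5, -159.60000610351562], [645.9000244140625, 268.70001220703125], [498.70001220703125, 282.20001220703125]]
```

View pics/c6.png

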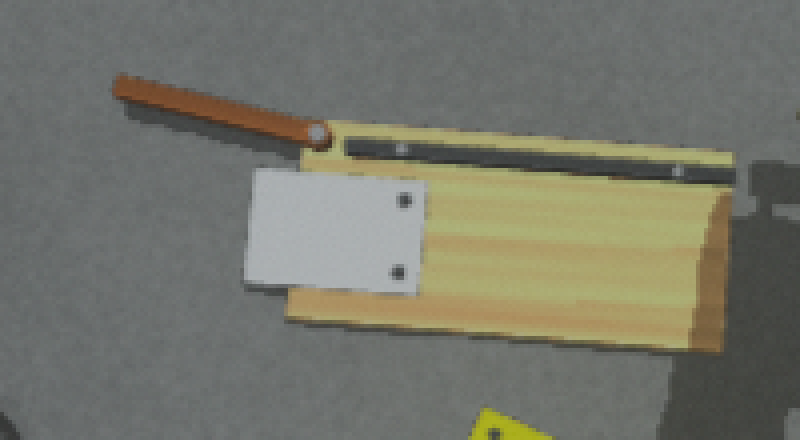

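The plate front is now at crop column ~250 and the ledge end at ~295, an overhang of about 30 mm. The plate is parallel to the fence, the stop is open, and the arm is clear.

```bash
python3 -c "
from cell import robot
print(robot.sign_off())"
```

```text
the job is handed in; nothing more can be done
None
```

The job is handed in: by camera measurement the stop is open at about 1.73 rad, and the plate lies parallel to the fence with its front end about 30 mm past the ledge's open end.

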